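# Empty the tip tray of heatsinks into the storage drawer

## Task

Slide the blue drawer in below the tray's spout until it stands squarely against the stand, then tip the tray by pushing its back lip up, so that all four heatsinks slide out into the drawer. Then push the empty tray back down until its catch snaps in, without forcing it; the drawer stays where it is below the spout, and the other things on the bench are left alone.

Things in the scene. Friction and masses are not known exactly. Their poses are not given: they have to be found in the camera images.
- tray_hinge (a point): Middle of the hinge pin of the tip tray, an open aluminium sorting tray on a grey steel stand screwed to the bench. Fixed to the stand, 95 mm above the bench. x axis: level pouring direction, from the lifting lip to the spout; y along the pin; z up. In this frame the stand's base plate, 8 mm thick, ends at x = +10 mm, its cheeks stand at y = +-83 mm, and nothing of it is behind x = -250 mm.
- tray_floor (a point): Middle of the tray's floor (top face), at x = -95, z = +7 mm in the hinge frame while the tray is down; moves with the tray. The floor is 278 mm long, 140 mm wide inside, in front narrowing to 106 mm at the spout. Walls 25 mm high at the back and sides; the spout end is open and reaches 45 mm ahead of the pin.
- tray_lip (a point): Middle of the underside of the lifting lip: a 3 mm flange turned outward along the top of the tray's back wall, 146 mm long (y), reaching 29 mm out behind the wall (this point is 14 mm from the wall), free space below down to the bench. At x = -250, z = +31 mm in the hinge frame with the tray down. Moves with the tray: x axis along the floor to the spout, z square to the floor, up.
- tip_tray (a joint): Tilt of the tray, rad: 0 = level, in its catch; grows as the lip rises and the spout dips; stop at 0.96. A stiff hinge: the tray stays at any angle; at the lip some 7 N raise it, 2 N lower it. A spring roller catch holds it down: about 14 N up at the lip frees it, 8 N or more down over the last 0.06 rad snaps it in, on to rubber buffers; pressed less, it stays up at 0.05. Over 40 N on the tray would bend it.
- drawer_place (a point): Where the drawer's middle belongs below the spout, 25 mm above the bench and 76 mm ahead of the hinge pin in the pouring direction; the drawer's back wall then stands against the front edge of the stand's base plate. Axes as for the hinge.
- drawer_mid (a point): Middle of the loose blue plastic storage drawer, half-way up: open on top, 130 mm (x) by 170 mm (y), 50 mm high, walls and floor 4 mm, about 0.25 kg. Its x axis points from its back wall to its front with the bar pull. It stands on the bench, empty, out in front of the spout and somewhat crooked. The tipped spout clears its rim by 10 mm.
- drawer_pull (a point): Middle of the drawer's steel bar pull: a level round bar 10 mm thick and 90 mm long, along the drawer's y axis, 32 mm above the bench and 105 mm ahead (+x) of the drawer's middle, so 35 mm of free space lie between the bar and the drawer's front.
- heatsink1: One of four loose black finned aluminium heatsinks, 24 x 24 x 12 mm, about 20 g, lying in the back half of the tray; origin at the centre of its underside. On the tray they start to slide somewhere between 25 and 37 degrees of tilt, differently each time, and slowly at first; more tilt clears them faster.
- heatsink2: One of four loose black finned aluminium heatsinks, 24 x 24 x 12 mm, about 20 g, lying in the back half of the tray; origin at the centre of its underside. On the tray they start to slide somewhere between 25 and 37 degrees of tilt, differently each time, and slowly at first; more tilt clears them faster.
- heatsink3: One of four loose black finned aluminium heatsinks, 24 x 24 x 12 mm, about 20 g, lying in the back half of the tray; origin at the centre of its underside. On the tray they start to slide somewhere between 25 and 37 degrees of tilt, differently each time, and slowly at first; more tilt clears them faster.
- heatsink4: One of four loose black finned aluminium heatsinks, 24 x 24 x 12 mm, about 20 g, lying in the back half of the tray; origin at the centre of its underside. On the tray they start to slide somewhere between 25 and 37 degrees of tilt, differently each time, and slowly at first; more tilt clears them faster.
- screwdriver_mid (a point): Middle of the red screwdriver (190 mm long) that lies beside the work; leave it alone.
- tape_roll_mid (a point): Middle of a yellow roll of tape, 90 mm across, 24 mm high; leave it alone.
- adapter_mid (a point): Middle of a black power adapter, 95 x 50 x 32 mm; leave it alone.
There are look-alikes about, which are no part of the job. What is shaped like the heatsink3 but green is not meant.

How it is judged:
On the way, in this order (a step that is already met when the one before it is completed fails the run):
1. the drawer stands in its place below the spout, the heatsinks still in the tray (horizontal distance between drawer_mid and drawer_place below 0.035 m and angle between the x axis of drawer_mid and the x axis of drawer_place, either way round below 0.25 rad and height (world z) of each of heatsink1, heatsink2, heatsink3, heatsink4 above 0.085 m and angle between drawer_mid's own z axis and vertical below 0.06 rad), for 0.2 s.
2. the tray is tipped (more than 0.3 rad) with the heatsinks still in it (value of joint tip_tray above 0.3 rad and height (world z) of each of heatsink1, heatsink2, heatsink3, heatsink4 above 0.085 m), for 0.04 s.
At the end, for the whole second after the job is handed in: All four heatsinks lie at rest inside the drawer; the drawer stands upright on the bench below the spout, its middle within 35 mm of its place and square to the stand within 0.25 rad; the tray is down in its catch (tilt below 0.02 rad) (value of joint tip_tray below 0.02 rad and angle between drawer_mid's own z axis and vertical below 0.06 rad and height (world z) of drawer_mid below 0.032 m and horizontal distance between drawer_mid and drawer_place below 0.035 m and angle between the x axis of drawer_mid and the x axis of drawer_place, either way round below 0.25 rad and x of heatsink1 in the frame of drawer_mid between -0.064 and 0.064 m and y of heatsink1 in the frame of drawer_mid between -0.084 and 0.084 m and z of each of heatsink1, heatsink2, heatsink3, heatsink4 in the frame of drawer_mid below 0.028 m and linear speed of each of heatsink1, heatsink2, heatsink3, heatsink4 below 0.03 m/s and x of heatsink2 in the frame of drawer_mid between -0.064 and 0.064 m and y of heatsink2 in the frame of drawer_mid between -0.084 and 0.084 m and x of heatsink3 in the frame of drawer_mid between -0.064 and 0.064 m and y of heatsink3 in the frame of drawer_mid between -0.084 and 0.084 m and x of heatsink4 in the frame of drawer_mid between -0.064 and 0.064 m and y of heatsink4 in the frame of drawer_mid between -0.084 and 0.084 m); the robot touches nothing.
It fails at once if the red screwdriver is moved by more than 20 mm (distance of screwdriver_mid from where it was at the start of the episode above 0.02 m).
It fails at once if the yellow roll of tape is moved by more than 20 mm (distance of tape_roll_mid from where it was at the start of the episode above 0.02 m).
It fails at once if the black power adapter is moved by more than 20 mm (distance of adapter_mid from where it was at the start of the episode above 0.02 m).
It fails at once if the tray is forced: the fingers press on it with more than 40 N (contact force between the fingers and tip_tray above 40 N).
It also fails if it takes over 67 s, if anything falls off the work surface, if the arm or the gripper's body presses on something with over 40 N, if the wrist force passes 120 N, or if a joint passes its speed limit or range.

## Robot

A 7-joint arm with a two-finger parallel gripper is mounted at the origin on the work surface. World frame = base frame: x ahead of the robot, y to its left, z up, the work surface at z = 0. Lengths are in m, angles in rad, forces in N, time in s.
With the tool pointing down it reaches from about 0.35 to 0.9 m from the base axis. Payload 8.1 kg.
Tool frame: the origin (TCP) lies midway between the tips of the shut fingers; the grasp point (between the pads) lies 19 mm behind it (arm.hold_point_z is the z of the grasp point in the tool frame, in m); z points along the fingers, y is the line along which they close (so a half turn about z gives the same grasp; the last joint's range is limited). The gripper opens to 92 mm and grips with 3 to 60 N. Pads are 19 mm wide; open, the fingers measure 130 mm over their backs; the gripper's body (75 mm by 190 mm) begins 47 mm behind the grasp point.
Start: joints at [-1.365, 0.434, 0.025, 1.573, -0.012, 1.134, -0.075], TCP at [0.19, 0.595, 0.227] pointing down, gripper open.
Joint ranges: [-2.62, 2.62], [-0.44, 2.09], [-1.27, 1.32], [0.08, 2.57], [-1.32, 4.46], [0.12, 2], [-2.74, 2.74]. Speed limits (rad/s): [2.22, 2.22, 3.01, 3.01, 3.14, 3.14, 3.14].

## Interface

Orientations are given as a rotation vector (axis times angle).
In Python, from cell import arm, get_image, camera_params, job gives the robot as it stands.
- The arm moves only by the tool send_rows, never from a script. Its argument "deltas" is a list of rows, each a list of 3 entries, a list of its own where there are three numbers: the shift along the world's x, y, z in m, then the turn, a rotation vector about the world's x, y, z in rad, then the finger opening in m, from 0 to 0.0918. In form: [[[tx, ty, tz], [ax, ay, az], gripper], ...]. A call has exactly 10 rows; each row shifts and turns the commanded pose from where the row before left it; what a row does not reach is not made up. A row lasts 1/10 s, in which the tool goes at most 50 mm and 8.59 degrees, less where a joint would pass 70% of its speed; a pose out of reach is approached as far as the arm can. A call with a gripper value outside its range is refused whole. The fingers move at their own pace and stop on an object; "force" is the grip in N (left out, the last holds). Time passes only in rows, so rows that do not move let the fingers close, or fill a call up. It gives the time, the measured TCP pose, the force and the opening at its end, in the units of the state.
- arm.observe(): the state, without advancing time (a new reading comes with each control period).
- get_image(name): name is "side" or "top" or "wrist"; returns the picture (480x640x3 uint8, red, green, blue); there is no depth.
- camera_params(name): a dict with "fov_y" (degrees; the focal length in pixels is half the picture's height over the tangent of half this angle, whatever the lens; pixels are square), "cx", "cy" (the principal point, pixels), "rvec" (rotation vector, rad) and "tvec" (3), from world to camera coordinates, as OpenCV has them. Camera axes: x right, y down, z forward; pixel columns grow to the right and rows downward; lengths in m; the calibration is good to about 2 mm. A picture is of the moment at which its call begins: read the wrist's pose just before it. camera_params takes no time and is no camera call; for the wrist camera it gives the pose at the moment of the call.
- job.sign_off(): hands the job in, once; it reports no verdict.
The state is a dict: "clock": time; "joints": joint angles; "dq": joint speeds; "joint_efforts": joint torques, N m; "position": TCP position; "ee_rot": TCP orientation; "force": force on the tool from outside, world axes, zero at the start; "ft_torque": the same for the moment, N m; "width": opening from 0.0 (shut) to 1.0 (fully open).
Only numpy, scipy, OpenCV 4.12 (cv2) and the standard library are available. Lean on these libraries where they do the work, as an engineer would, in place of code of your own. Each camera call takes 0.05 s, during which the arm holds its last target. There are 200 camera calls.

## Working session

There is one attempt and no reset: what is moved stays moved. The work goes in short steps, Python scripts to look and compute and a tool call to move; the robot and the scene stay as the last step left them, time stands still between calls to the robot, and variables do not carry over. Pictures are saved under pics/ and viewed, on a budget of 10 in all, crops included, one or two more only if the job needs it, and the job is handed in when it is done.

Besides the shell and the picture viewer there is one more tool, called after "Emit:" as name(argument=value, ...) on one line, values as JSON. send_rows: Moves the arm, as the interface text tells. Its arguments: {"type":"object","properties":{"deltas":{"type":"array","items":{"type":"array"}},"force":{"type":"number"}},"required":["deltas"]}

```bash
mkdir -p pics; cat > h.py <<'E'
import numpy as np, cv2
from cell import arm, get_image, camera_params, job
def snap(n,f):
    im=get_image(n); cv2.imwrite('pics/'+f,im[:,:,::-1]); return im
def cam(n):
    p=camera_params(n); R=cv2.Rodrigues(np.array(p['rvec'],float))[0]; f=240/np.tan(np.radians(p['fov_y']/2)); return R,np.array(p['tvec'],float),f,p['cx'],p['cy'],p
def ray(n,u,v,z):
    R,t,f,cx,cy,p=cam(n); C=-R.T@t; d=R.T@np.array([(u-cx)/f,(v-cy)/f,1]); return C+d*(z-C[2])/d[2]
def proj(n,P):
    R,t,f,cx,cy,p=cam(n); q=R@np.array(P)+t; return q[:2]/q[2]*f+[cx,cy]
E
python3 - <<'E'
from h import *
a=snap('top','a.png'); b=snap('side','b.png')
print(camera_params('top'),camera_params('side')); print(arm.observe())
E
```

```text
{'fov_y': 48.67053390851053, 'cx': 322.7656319750696, 'cy': 238.01810150345597, 'rvec': array([ 2.08713329, -2.1530301 ,  0.1756201 ]), 'tvec': array([-0.04074191,  0.63681665,  0.99308212])} {'fov_y': 57.872819562274934, 'cx': 323.4455729161023, 'cy': 238.25377174464174, 'rvec': array([ 2.18731288, -0.64688182,  0.28111475]), 'tvec': array([-0.56419024,  0.27100465,  0.78153792])}
{'clock': 0.1, 'joints': array([-1.36462165,  0.43513817,  0.02501887,  1.57398828, -0.01162447,
        1.13398026, -0.0750791 ]), 'dq': array([-5.94604499e-05, -1.33832041e-03,  1.71398217e-03, -4.24247179e-04,
       -1.64366144e-03, -1.35322786e-03,  4.88054001e-04]), 'joint_efforts': array([ 3.24111454e-03, -6.69115376e+01,  9.88068245e-01, -3.15140462e+01,
       -6.05178857e-02,  3.74363526e-02,  1.73424974e-05]), 'position': array([0.18986459, 0.59499969, 0.22604026]), 'ee_rot': array([-4.83238619e-01, -3.10411328e+00,  2.14499640e-03]), 'force': array([-0.0198336 ,  0.64121032,  0.84296195]), 'ft_torque': array([-0.00170999,  0.01437266,  0.02840056]), 'width': 0.9995008838739853}
```

View pics/a.png

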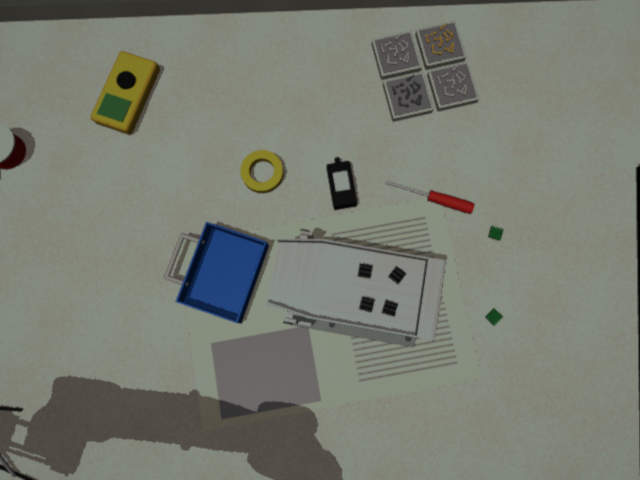

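View pics/b.png

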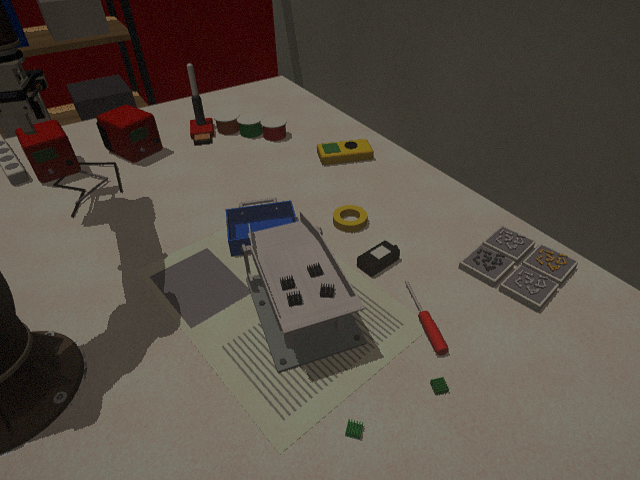

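Top: the blue drawer is centred near (224,272) with its pull at (183,258). The tray's spout is at about (275,270) and its lip runs along (413,344)-(446,256). Four black heatsinks are at (365,270), (398,274), (367,303), (390,308). The green look-alikes at (495,233) and (494,317) lie on the bench and aren't part of the job. Next I'll check an enlarged crop.

```bash
python3 - <<'E'
from h import *
a=cv2.imread('pics/a.png')
c=cv2.resize(a[210:360,160:460],None,fx=2.66,fy=2.66,interpolation=cv2.INTER_CUBIC); c=cv2.convertScaleAbs(c,alpha=1.3); cv2.imwrite('pics/c.png',c)
hsv=cv2.cvtColor(a,cv2.COLOR_BGR2HSV); m=cv2.inRange(hsv,(105,120,40),(125,255,255)); m=cv2.morphologyEx(m,cv2.MORPH_OPEN,np.ones((3,3)))
cn=max(cv2.findContours(m,0,2)[0],key=cv2.contourArea); bx=cv2.boxPoints(cv2.minAreaRect(cn)); print(bx)
P=np.array([ray('top',u,v,.05) for u,v in bx]); print(P.round(4),P.mean(0),[np.linalg.norm(P[i]-P[i-1]).round(4) for i in range(4)])
for u,v in [(413,344),(446,256)]: print(ray('top',u,v,.128))
for u,v,z in [(183,258,.032),(263,171,.02),(342,184,.03),(387,183,.01),(473,208,.015)]: print(ray('top',u,v,z))
print(camera_params('wrist'))
E
```

```text
[[180.35767 302.76642]
 [210.05109 221.10948]
 [267.13867 241.86859]
 [237.44525 323.5255 ]]
[[0.5168 0.2222 0.05  ]
 [0.6785 0.1652 0.05  ]
 [0.6324 0.0507 0.05  ]
 [0.4733 0.1101 0.05  ]] [0.57524978 0.13704006 0.05      ] [np.float64(0.1202), np.float64(0.1714), np.float64(0.1235), np.float64(0.1698)]
[ 0.42614939 -0.21569479  0.128     ]
[ 0.58163412 -0.28511784  0.128     ]
[0.60799518 0.22359547 0.032     ]
[0.78926061 0.06132774 0.02      ]
[ 0.7523536  -0.10328267  0.03      ]
[ 0.75702162 -0.19851415  0.01      ]
[ 0.6958822  -0.37277086  0.015     ]
{'fov_y': 71.76758387062692, 'cx': 319.7542830607895, 'cy': 239.25935431623745, 'rvec': array([-2.33620711, -1.70838738, -0.24918258]), 'tvec': array([-0.62370973, -0.03598172,  0.39037667])}
```

View pics/c.png

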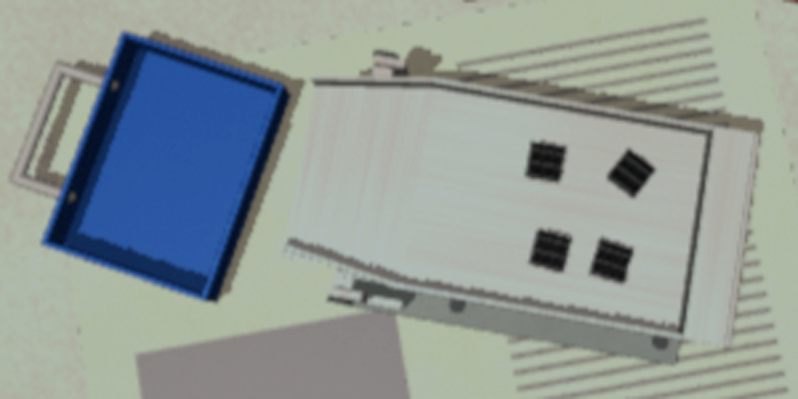

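```bash
cat > fit.py <<'E'
from h import *
from scipy.optimize import least_squares
L=[((762,122),(-.265,-.073,.034)),((730,345),(-.265,.073,.034)),((711,132),(-.234,-.070,.032)),((682,330),(-.234,.070,.032)),((313,82),(.045,-.054,.007)),((285,248),(.045,.054,.007))]
def T(q,p):
    c,s=np.cos(q[2]),np.sin(q[2]); return np.array([q[0]+c*p[0]-s*p[1],q[1]+s*p[0]+c*p[1],.095+p[2]])
R,t,f,cx,cy,_=cam('top')
def pj(P): q=R@P+t; return q[:2]/q[2]*f+[cx,cy]
def res(q): return np.concatenate([pj(T(q,p))-[160+u/2.66,210+v/2.66] for (u,v),p in L])
r=least_squares(res,[.55,0,1.4],loss='soft_l1')
print(r.x,np.degrees(r.x[2]),r.fun.reshape(-1,2).round(1))
q=r.x
for n,p in dict(place=(.076,0,-.07),lip=(-.25,0,.031)).items(): print(n,T(q,p))
E
python3 fit.py
```

```text
[ 0.55788941 -0.00880661  1.36924301] 78.45184559801639 [[-1.3  3. ]
 [-0.1 -0.4]
 [ 0.5 -1.9]
 [ 0.7  0.5]
 [ 0.   2.4]
 [-0.2 -3.5]]
place [0.57310396 0.06565491 0.025     ]
lip [ 0.50784155 -0.25374581  0.126     ]
```

Emit:
send_rows(deltas=[[[0.04,-0.035,0],[0,0,-0.007],0.03],[[0.04,-0.035,0],[0,0,-0.007],0.03],[[0.04,-0.035,0],[0,0,-0.007],0.03],[[0.04,-0.035,0],[0,0,-0.007],0.03],[[0.04,-0.035,0],[0,0,-0.007],0.03],[[0.04,-0.035,0],[0,0,-0.007],0.03],[[0.04,-0.035,0],[0,0,-0.007],0.03],[[0.04,-0.035,0],[0,0,-0.007],0.03],[[0.04,-0.035,0],[0,0,-0.007],0.03],[[0.04,-0.035,0],[0,0,-0.007],0.03]], force=20)

```text
clock: 1.1
position: [0.5673, 0.2646, 0.2265]
ee_rot: [-0.592, -3.085, 0.0]
force: [0.6, 0.7, 0.2]
width: 0.329
```

```bash
python3 - <<'E'
from h import *
print([x for x in dir(arm) if x[0]!='_'], arm.hold_point_z)
o=arm.observe(); print(o['position'],o['ee_rot'],o['joints'].round(3),o['clock'])
print(ray('top',173.5,255.9,.035))
snap('wrist','d.png')
for d in ((.61,.24,.032),): print(proj('wrist',d))
E
```

```text
['PlanningError', 'hold_point_z', 'observe'] -0.0188
[0.56733525 0.26457832 0.22651199] [-5.91659550e-01 -3.08492604e+00  2.19317667e-04] [-0.648  0.437  0.185  1.581 -0.086  1.132  0.748] 1.1
[0.61244008 0.24209433 0.035     ]
[320.24148353 248.12275429]
```

View pics/d.png

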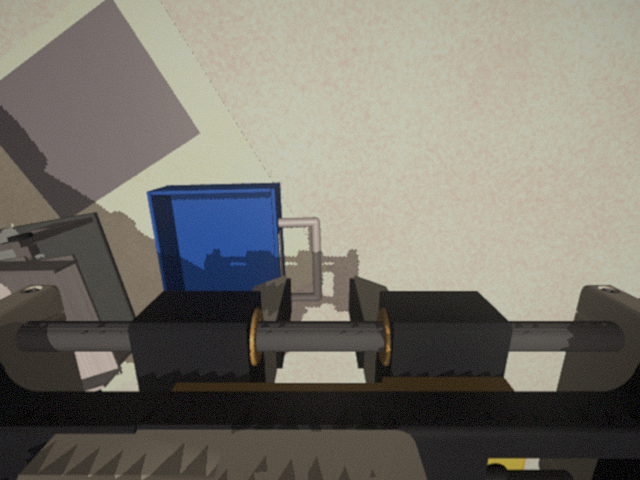

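Wrist view: the bar pull is upright in the picture at u≈317, v 218 to 300, parallel to the drawer's front edge. The fingers are aligned with it.

```bash
python3 - <<'E'
from h import *
a=ray('wrist',317,222,.032);b=ray('wrist',317,298,.032);m=(a+b)/2
d=a-b; print(a,b,m,np.linalg.norm(d),np.degrees(np.arctan2(d[1],d[0])))
e=ray('wrist',280,184,.05); print('front corner',e)
o=arm.observe()['position']; print(m-o)
E
```

```text
[0.5808742  0.24810282 0.032     ] [0.66557519 0.21315466 0.032     ] [0.6232247  0.23062874 0.032     ] 0.0916276718779126 157.5786481828939
front corner [0.52662191 0.23069797 0.05      ]
[ 0.04899997 -0.02471525 -0.19455811]
```

Emit:
send_rows(deltas=[[[0.0106,-0.0062,-0.02],[0,0,-0.002],0.03],[[0.0106,-0.0062,-0.02],[0,0,-0.002],0.03],[[0.0106,-0.0062,-0.02],[0,0,-0.002],0.03],[[0.0106,-0.0062,-0.02],[0,0,-0.002],0.03],[[0.0106,-0.0062,-0.02],[0,0,-0.002],0.03],[[0,0,-0.02],[0,0,0],0.03],[[0,0,-0.02],[0,0,0],0.03],[[0,0,0],[0,0,0],0.03],[[0,0,0],[0,0,0],0.03],[[0,0,0],[0,0,0],0.03]])

```text
clock: 2.15
position: [0.6198, 0.2356, 0.0879]
ee_rot: [0.607, 3.081, 0.002]
force: [0.2, 0.4, 0.3]
width: 0.331
```

```bash
python3 - <<'E'
from h import *
snap('wrist','e.png'); print(arm.observe()['position'])
p=arm.observe()['position']
for z in (.032,.08): print(z,proj('wrist',[p[0],p[1],z]))
E
```

```text
[0.61994446 0.23562292 0.08808404]
0.032 [320.36546844 259.14730768]
0.08 [320.61480046 289.6984105 ]
```

View pics/e.png

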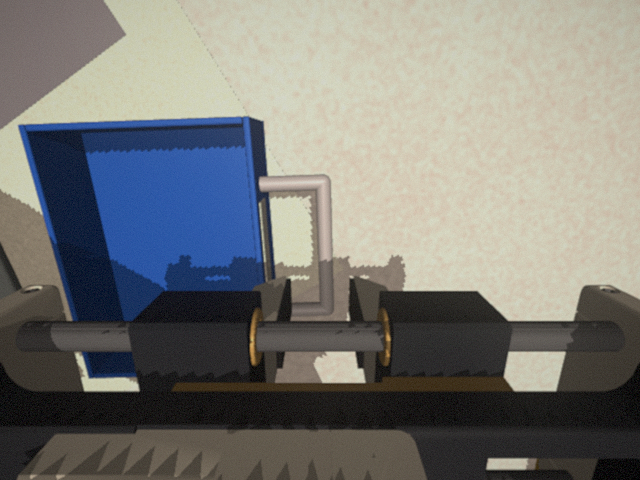

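Close view: the bar is at u≈325, v 183 to 307. The tool axis projects to (320,259), so it is centred within about 3 mm. I'll descend and grip.

Emit:
send_rows(deltas=[[[0.001,0.001,-0.02],[0,0,0],0.03],[[0,0,-0.02],[0,0,0],0.03],[[0,0,-0.02],[0,0,0],0.03],[[0,0,-0.01],[0,0,0],0.03],[[0,0,0],[0,0,0],0.03],[[0,0,0],[0,0,0],0.0],[[0,0,0],[0,0,0],0.0],[[0,0,0],[0,0,0],0.0],[[0,0,0],[0,0,0],0.0],[[0,0,0],[0,0,0],0.0]], force=20)

```text
clock: 3.2
position: [0.6212, 0.2369, 0.0178]
ee_rot: [0.606, 3.081, 0.003]
force: [0.9, 2.3, 4.6]
width: 0.099
```

Emit:
send_rows(deltas=[[[-0.002,-0.005,0],[0,0,0.0187],0.0],[[-0.002,-0.005,0],[0,0,0.0187],0.0],[[-0.002,-0.006,0],[0,0,0.0187],0.0],[[-0.002,-0.006,0],[0,0,0.0187],0.0],[[-0.002,-0.006,0],[0,0,0.0187],0.0],[[-0.002,-0.006,0],[0,0,0.0187],0.0],[[-0.002,-0.006,0],[0,0,0.0187],0.0],[[-0.002,-0.006,0],[0,0,0.0187],0.0],[[-0.002,-0.006,0],[0,0,0.0187],0.0],[[-0.002,-0.006,0],[0,0,0.0187],0.0]])

```text
clock: 4.2
position: [0.6013, 0.1801, 0.0179]
ee_rot: [0.313, 3.124, 0.005]
force: [1.5, 5.4, 7.8]
width: 0.098
```

```bash
python3 - <<'E'
from h import *
a=cv2.cvtColor(snap('top','f.png'),cv2.COLOR_RGB2BGR)
c=cv2.resize(a[180:360,120:420],None,fx=2.66,fy=2.66,interpolation=cv2.INTER_CUBIC); cv2.imwrite('pics/f2.png',cv2.convertScaleAbs(c,alpha=1.3))
o=arm.observe();print(o['position'],o['ee_rot'],o['force'])
E
```

```text
[0.60098857 0.17858774 0.01784244] [0.31317103 3.12389867 0.00327403] [-0.39233815  4.74987458  6.89441686]
```

View pics/f2.png

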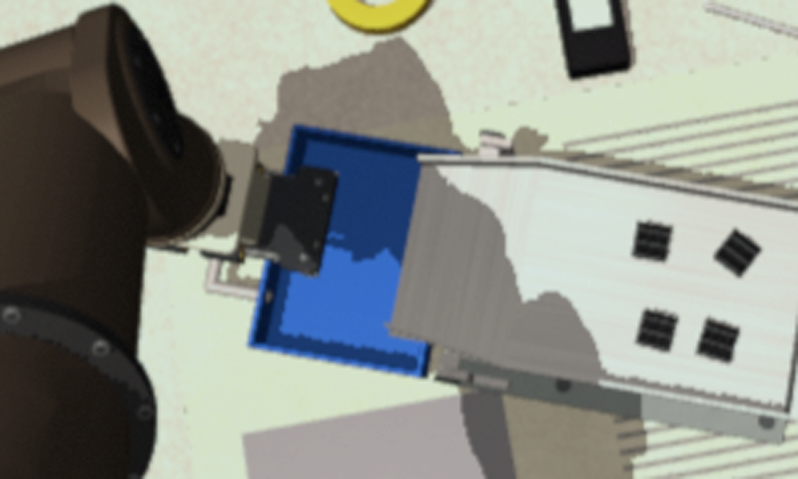

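The drawer is nearly square in the crop: left edge (248,345)-(295,128), with its back edge just under the spout. Next is a slow push to contact.

Emit:
send_rows(deltas=[[[-0.0002,-0.002,0],[0,0,0],0.0],[[-0.0002,-0.002,0],[0,0,0],0.0],[[-0.0002,-0.0015,0],[0,0,0],0.0],[[-0.0002,-0.0015,0],[0,0,0],0.0],[[-0.0002,-0.001,0],[0,0,0],0.0],[[-0.0002,-0.001,0],[0,0,0],0.0],[[-0.0002,-0.001,0],[0,0,0],0.0],[[-0.0002,-0.001,0],[0,0,0],0.0],[[0,0,0],[0,0,0],0.0],[[0,0,0],[0,0,0],0.0]])

```text
clock: 5.25
position: [0.5997, 0.1692, 0.0178]
ee_rot: [0.315, 3.124, 0.005]
force: [0.3, 5.6, 7.0]
width: 0.102
```

Emit:
send_rows(deltas=[[[-0.0002,-0.001,0],[0,0,0],0.0],[[-0.0002,-0.001,0],[0,0,0],0.0],[[-0.0002,-0.001,0],[0,0,0],0.0],[[-0.0002,-0.001,0],[0,0,0],0.0],[[-0.0002,-0.001,0],[0,0,0],0.0],[[0,0,0],[0,0,0],0.0],[[0,0,0],[0,0,0],0.0],[[0,0,0],[0,0,0],0.0],[[0,0,0],[0,0,0],0.0],[[0,0,0],[0,0,0],0.0]])

```text
clock: 6.25
position: [0.6007, 0.1663, 0.0182]
ee_rot: [0.313, 3.12, 0.009]
force: [7.2, 11.0, -0.1]
width: 0.098
```

Contact is made at the predicted position. Releasing and lifting.

Emit:
send_rows(deltas=[[[0.0005,0.002,0],[0,0,0],0.0],[[0,0,0],[0,0,0],0.028],[[0,0,0],[0,0,0],0.028],[[0,0,0],[0,0,0],0.028],[[0,0,0.02],[0,0,0],0.028],[[0,0,0.03],[0,0,0],0.028],[[0,0,0.04],[0,0,0],0.028],[[0,0.01,0.05],[0,0,0],0.028],[[0,0.02,0.05],[0,0,0],0.028],[[0,0.02,0.05],[0,0,0],0.028]])

```text
clock: 7.25
position: [0.5975, 0.2105, 0.2504]
ee_rot: [-0.319, -3.125, 0.001]
force: [1.6, 0.4, -0.7]
width: 0.306
```

```bash
python3 - <<'E'
from h import *
snap('wrist','g.png')
a=cv2.cvtColor(snap('top','g2.png'),cv2.COLOR_RGB2BGR)
hsv=cv2.cvtColor(a,cv2.COLOR_BGR2HSV); m=cv2.inRange(hsv,(105,120,25),(125,255,255)); m=cv2.morphologyEx(m,cv2.MORPH_OPEN,np.ones((3,3)))
cn=max(cv2.findContours(m,0,2)[0],key=cv2.contourArea); bx=cv2.boxPoints(cv2.minAreaRect(cn)); print(bx)
w,g=cv2.imread('pics/g.png'),a[180:360,120:440]
cv2.imwrite('pics/g3.png',np.vstack([cv2.convertScaleAbs(cv2.resize(g,(600,338)),alpha=1.3)]))
o=arm.observe();print(o['position'],o['ee_rot'],o['joints'].round(3),o['clock'])
E
```

```text
[[219.92842 310.16147]
 [234.52658 226.222  ]
 [297.99817 237.26053]
 [283.4     321.2    ]]
[0.6002911  0.21518043 0.25535339] [0.31071185 3.11778941 0.01051234] [-0.51   0.428  0.123  1.515 -0.057  1.191  0.995] 7.35
```

View pics/g3.png

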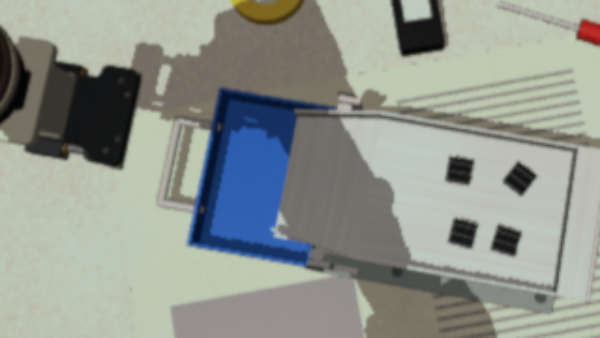

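Drawer is square and against the stand: its pixel edges tilt 9.9°, against about 8.3° for the tray. All four heatsinks are still in the tray. Now moving around to the lip.

Emit:
send_rows(deltas=[[[-0.01,-0.05,0.005],[0,0,0],0.028],[[-0.01,-0.05,0.005],[0,0,0],0.028],[[-0.01,-0.05,0.005],[0,0,0],0.028],[[-0.01,-0.05,0.005],[0,0,0],0.028],[[-0.01,-0.05,0],[0,0,0],0.028],[[-0.01,-0.05,0],[0,0,0],0.028],[[-0.01,-0.05,0],[0,0,0],0.028],[[-0.01,-0.05,0],[0,0,0],0.028],[[-0.01,-0.05,0],[0,0,0],0.028],[[-0.01,-0.05,0],[0,0,0],0.028]])

```text
clock: 8.35
position: [0.4987, -0.2802, 0.2675]
ee_rot: [-0.317, -3.124, -0.001]
force: [0.9, 0.3, 0.2]
width: 0.304
```

Emit:
send_rows(deltas=[[[-0.005,-0.03,0],[0.108,-0.022,0],0.028],[[-0.005,-0.03,0],[0.108,-0.022,0],0.028],[[-0.005,-0.03,0],[0.108,-0.022,0],0.028],[[0,-0.02,0],[0.108,-0.022,0],0.028],[[0,-0.02,0],[0.108,-0.022,0],0.028],[[0,0,0],[0.108,-0.022,0],0.028],[[0,0,0],[0.108,-0.022,0],0.028],[[0,0,0],[0.108,-0.022,0],0.028],[[0,0,0],[0.108,-0.022,0],0.028],[[0,0,0],[0.108,-0.022,0],0.028]])

```text
clock: 9.35
position: [0.4848, -0.4084, 0.267]
ee_rot: [0.263, 2.574, 1.591]
force: [0.9, -0.3, -0.7]
width: 0.305
```

```bash
python3 - <<'E'
from h import *
o=arm.observe();print(o['position'],o['ee_rot'],o['joints'].round(3),o['clock'])
print(cv2.Rodrigues(o['ee_rot'])[0].round(3))
E
```

```text
[ 0.48480235 -0.40843448  0.26702563] [0.26314535 2.57426264 1.591176  ] [ 0.967  0.938  0.048  1.042 -0.787  2.003  2.37 ] 9.35
[[-0.98   0.092  0.178]
 [ 0.201  0.438  0.876]
 [ 0.003  0.894 -0.447]]
```

Emit:
send_rows(deltas=[[[0,0,-0.02],[0,0,0],0.028],[[0,0,-0.02],[0,0,0],0.028],[[0,0,-0.02],[0,0,0],0.028],[[0,0,-0.02],[0,0,0],0.028],[[0.003,0.02,-0.02],[0,0,0],0.028],[[0.003,0.02,-0.02],[0,0,0],0.028],[[0.003,0.02,-0.02],[0,0,0],0.028],[[0.003,0.025,-0.002],[0,0,0],0.028],[[0.003,0.025,0],[0,0,0],0.028],[[0,0,0],[0,0,0],0.028]])

```text
clock: 10.35
position: [0.5013, -0.2938, 0.1266]
ee_rot: [0.254, 2.579, 1.588]
force: [-0.2, -0.2, 0.9]
width: 0.302
```

```bash
python3 - <<'E'
from h import *
a=snap('side','i.png')
o=arm.observe();print(o['position'],o['joints'].round(3),o['clock'],o['force'])
print(cv2.Rodrigues(o['ee_rot'])[0].round(3)); print(proj('side',o['position']),proj('side',[.508,-.254,.126]),proj('side',[.505,-.269,.126]))
x=cv2.cvtColor(a,cv2.COLOR_RGB2BGR)[180:400,200:480]; cv2.imwrite('pics/i2.png',cv2.convertScaleAbs(cv2.resize(x,None,fx=2.7,fy=2.7,interpolation=cv2.INTER_CUBIC),alpha=1.3))
E
```

```text
[ 0.50092318 -0.29591839  0.1264128 ] [ 0.879  0.95   0.015  1.406 -0.77   1.659  2.569] 10.4 [-0.1749622  -0.49530789  0.09756574]
[[-0.981  0.089  0.175]
 [ 0.196  0.443  0.875]
 [ 0.     0.892 -0.452]]
[332.69849678 332.44631444] [322.60903347 314.17144545] [325.88943289 320.71210418]
```

View pics/i2.png

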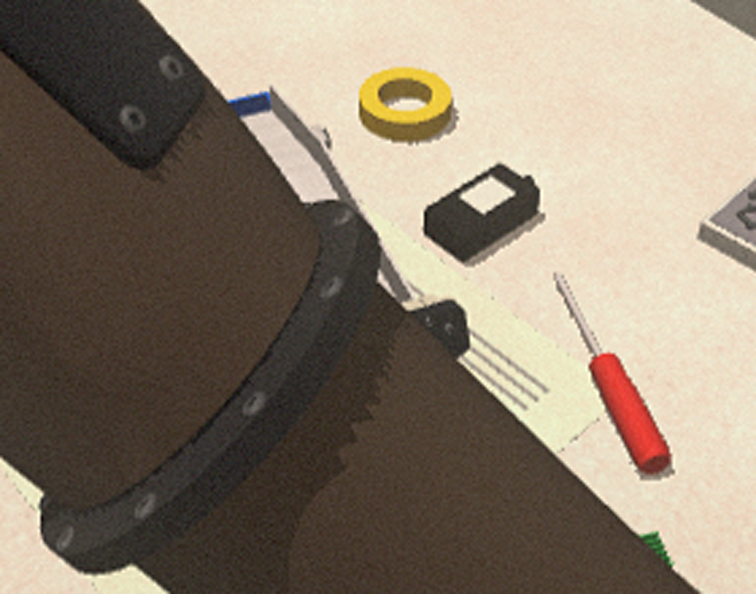

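The arm hides the lip from the side camera, and screwdriver, tape and adapter look untouched. I'll take one wrist view instead.

```bash
python3 - <<'E'
from h import *
snap('wrist','j.png')
xh=np.array([.2,.98,0]);yh=np.array([-.98,.2,0]);H=np.array([.558,-.0088,.095])
for n,p in dict(E0=(-.265,0,.034),El=(-.265,.073,.034),Er=(-.265,-.073,.034),w=(-.236,0,.034)).items(): print(n,proj('wrist',H+xh*p[0]+yh*p[1]+np.array([0,0,p[2]])).round(1))
E
```

```text
E0 [348.1 275.1]
El [351.6 147.7]
Er [345.2 378.2]
w [364.6 260.1]
```

View pics/j.png

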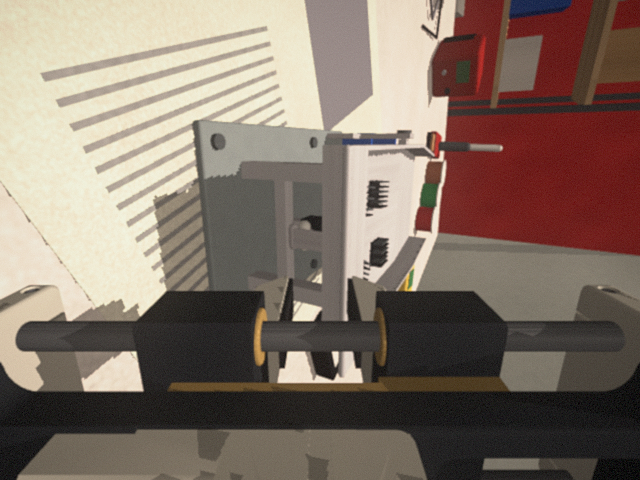

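Wrist view: the lip runs vertically at u≈343-348 from (343,140). The lower finger tip is at u≈290 and the upper at u≈350, which agrees with the fit to 3-5 mm. Sliding in horizontally brings the lip between the fingers.

Emit:
send_rows(deltas=[[[0.001,0.006,-0.003],[0,0,0],0.028],[[0.001,0.006,0],[0,0,0],0.028],[[0.001,0.006,0],[0,0,0],0.028],[[0.001,0.006,0],[0,0,0],0.028],[[0.001,0.006,0],[0,0,0],0.028],[[0.001,0.006,0],[0,0,0],0.028],[[0.001,0.005,0],[0,0,0],0.028],[[0.001,0.004,0],[0,0,0],0.028],[[0,0,0],[0,0,0],0.028],[[0,0,0],[0,0,0],0.028]])

```text
clock: 11.45
position: [0.5083, -0.2533, 0.1231]
ee_rot: [0.261, 2.578, 1.584]
force: [-0.5, -0.0, -0.1]
width: 0.307
```

```bash
cat > path.py <<'E'
import numpy as np
def tcp(th,c=1.,zc=(.039,.045)):
    k=min(th/.47,1); px=-.2495+.0025*k; pz=zc[0]+(zc[1]-zc[0])*k
    x=px*np.cos(th)+pz*np.sin(th); z=-px*np.sin(th)+pz*np.cos(th)
    pitch=max(.47,th)
    return np.array([.558+.2*x,-.0088+.98*x,.095+z]),pitch
def rows(ths,**k):
    P=[tcp(t,**k) for t in ths]
    for a,b in zip(P[:-1],P[1:]): print((b[0]-a[0]).round(4),'dpitch',round(b[1]-a[1],3))
    print(P[0][0].round(4),P[-1][0].round(4))
E
python3 - <<'E'
from path import *
rows(np.linspace(0,.12,5)); rows(np.linspace(.12,.47,11)); rows(np.linspace(.47,.77,11))
E
```

```text
[0.0003 0.0014 0.0078] dpitch 0.0
[0.0003 0.0017 0.0078] dpitch 0.0
[0.0004 0.0019 0.0077] dpitch 0.0
[0.0004 0.0021 0.0077] dpitch 0.0
[ 0.5081 -0.2533  0.134 ] [ 0.5096 -0.2462  0.165 ]
[0.0006 0.0028 0.0088] dpitch 0.0
[0.0006 0.0031 0.0087] dpitch 0.0
[0.0007 0.0034 0.0086] dpitch 0.0
[0.0008 0.0037 0.0085] dpitch 0.0
[0.0008 0.004  0.0083] dpitch 0.0
[0.0009 0.0043 0.0082] dpitch 0.0
[0.0009 0.0046 0.008 ] dpitch 0.0
[0.001  0.0049 0.0078] dpitch 0.0
[0.0011 0.0052 0.0076] dpitch 0.0
[0.0011 0.0054 0.0074] dpitch 0.0
[ 0.5096 -0.2462  0.165 ] [ 0.518  -0.2046  0.247 ]
[0.0009 0.0046 0.0059] dpitch 0.03
[0.001  0.0047 0.0058] dpitch 0.03
[0.001  0.0049 0.0056] dpitch 0.03
[0.001  0.0051 0.0055] dpitch 0.03
[0.0011 0.0052 0.0053] dpitch 0.03
[0.0011 0.0054 0.0052] dpitch 0.03
[0.0011 0.0055 0.005 ] dpitch 0.03
[0.0012 0.0057 0.0048] dpitch 0.03
[0.0012 0.0058 0.0047] dpitch 0.03
[0.0012 0.0059 0.0045] dpitch 0.03
[ 0.518  -0.2046  0.247 ] [ 0.5288 -0.1519  0.2993]
```

Emit:
send_rows(deltas=[[[0,0,0.003],[0,0,0],0.028],[[0,0,0.003],[0,0,0],0.028],[[0,0,0.003],[0,0,0],0.028],[[0,0,0.002],[0,0,0],0.028],[[0,0.0005,0.003],[0,0,0],0.028],[[0,0.0005,0.003],[0,0,0],0.028],[[0,0.001,0.004],[0,0,0],0.028],[[0,0.001,0.005],[0,0,0],0.028],[[0.001,0.002,0.008],[0,0,0],0.028],[[0.0005,0.002,0.008],[0,0,0],0.028]])

```text
clock: 12.45
position: [0.5094, -0.2479, 0.1646]
ee_rot: [0.264, 2.579, 1.58]
force: [-0.5, -6.0, -5.0]
width: 0.306
```

The catch is freed and the tray is rising at about 8 N.

Emit:
send_rows(deltas=[[[0.0006,0.0028,0.0088],[0,0,0],0.028],[[0.0006,0.0031,0.0087],[0,0,0],0.028],[[0.0007,0.0034,0.0086],[0,0,0],0.028],[[0.0008,0.0037,0.0085],[0,0,0],0.028],[[0.0008,0.004,0.0083],[0,0,0],0.028],[[0.0009,0.0043,0.0082],[0,0,0],0.028],[[0.0009,0.0046,0.008],[0,0,0],0.028],[[0.001,0.0049,0.0078],[0,0,0],0.028],[[0.0011,0.0052,0.0076],[0,0,0],0.028],[[0.0011,0.0054,0.0074],[0,0,0],0.028]])

```text
clock: 13.45
position: [0.5179, -0.2063, 0.2471]
ee_rot: [0.264, 2.579, 1.581]
force: [-1.0, -6.0, -2.4]
width: 0.306
```

Emit:
send_rows(deltas=[[[0.0009,0.0046,0.0059],[-0.0294,0.006,0],0.028],[[0.001,0.0047,0.0058],[-0.0294,0.006,0],0.028],[[0.001,0.0049,0.0056],[-0.0294,0.006,0],0.028],[[0.001,0.0051,0.0055],[-0.0294,0.006,0],0.028],[[0.0011,0.0052,0.0053],[-0.0294,0.006,0],0.028],[[0.0011,0.0054,0.0052],[-0.0294,0.006,0],0.028],[[0.0011,0.0055,0.005],[-0.0294,0.006,0],0.028],[[0.0012,0.0057,0.0048],[-0.0294,0.006,0],0.028],[[0.0012,0.0058,0.0047],[-0.0294,0.006,0],0.028],[[0.0012,0.0059,0.0045],[-0.0294,0.006,0],0.028]])

```text
clock: 14.45
position: [0.5287, -0.153, 0.2997]
ee_rot: [0.287, 2.809, 1.187]
force: [-0.1, -4.6, -2.9]
width: 0.304
```

Emit:
send_rows(deltas=[[[0.001,0.0045,0.003],[-0.022,0.0045,0],0.028],[[0.001,0.0045,0.003],[-0.022,0.0045,0],0.028],[[0,0,0],[0,0,0],0.028],[[0,0,0],[0,0,0],0.028],[[0,0,0],[0,0,0],0.028],[[0,0,0],[0,0,0],0.028],[[0,0,0],[0,0,0],0.028],[[0,0,0],[0,0,0],0.028],[[0,0,0],[0,0,0],0.028],[[0,0,0],[0,0,0],0.028]])

```text
clock: 15.45
position: [0.5311, -0.143, 0.3053]
ee_rot: [0.288, 2.838, 1.129]
force: [-1.2, -0.9, 0.2]
width: 0.307
```

```bash
python3 - <<'E'
from h import *
a=snap('top','k.png'); s=snap('side','k1.png'); w=snap('wrist','k2.png')
o=arm.observe(); print(o['position'],o['force'],o['joints'].round(2),o['clock'])
f=lambda x,r,w:cv2.resize(x[r[0]:r[1],r[2]:r[3]],w,interpolation=cv2.INTER_CUBIC)
m=np.hstack([f(a,(200,350,160,360),(400,300)),f(s,(150,300,180,380),(400,300))])
m=np.vstack([m,np.hstack([f(w,(0,300,0,400),(400,300)),f(w,(0,300,240,640),(400,300))])])
cv2.imwrite('pics/k3.png',cv2.convertScaleAbs(m[:,:,::-1],alpha=1.3))
E
```

```text
[ 0.53109213 -0.14301758  0.30534204] [0.24980295 0.26509572 0.24156579] [ 0.58  0.44  0.02  1.61 -0.7   1.47  2.19] 15.6
```

View pics/k3.png

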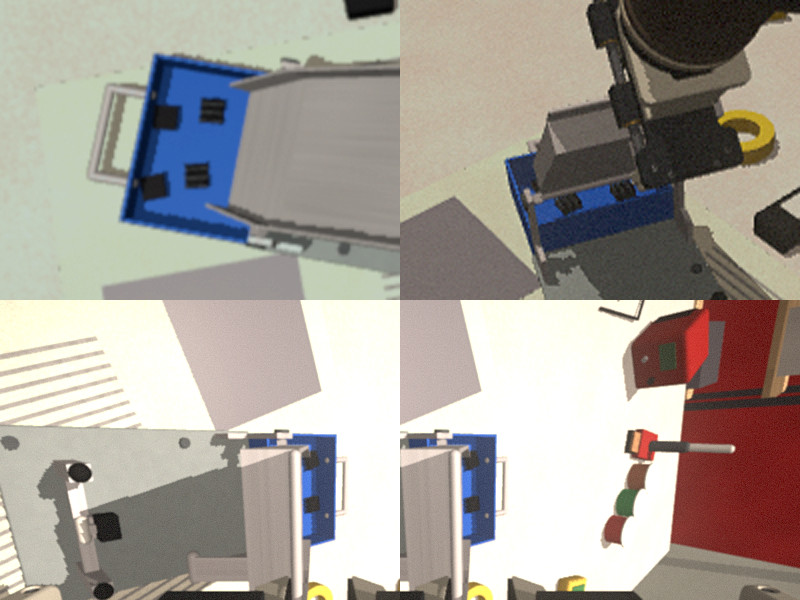

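All four heatsinks are in the drawer: top crop (165,117), (212,110), (153,187), (197,175). The tray is empty and the drawer hasn't moved. Planning the push down.

```bash
python3 - <<'E'
from path import *
z=dict(zc=(.0215,.020))
print(tcp(.81)); rows([.81,.81],**z); rows(np.linspace(.81,.45,11),**z); rows(np.linspace(.45,.1,11),**z); rows(np.linspace(.1,0,6),**z)
E
```

```text
(array([ 0.53045736, -0.14375893,  0.30492636]), 0.81)
[0. 0. 0.] dpitch 0.0
[ 0.5268 -0.1615  0.2877] [ 0.5268 -0.1615  0.2877]
[-0.0014 -0.0067 -0.0057] dpitch -0.036
[-0.0013 -0.0065 -0.006 ] dpitch -0.036
[-0.0013 -0.0063 -0.0062] dpitch -0.036
[-0.0012 -0.0061 -0.0064] dpitch -0.036
[-0.0012 -0.0058 -0.0067] dpitch -0.036
[-0.0011 -0.0056 -0.0069] dpitch -0.036
[-0.0011 -0.0053 -0.0071] dpitch -0.036
[-0.001  -0.0051 -0.0073] dpitch -0.036
[-0.001  -0.0048 -0.0074] dpitch -0.036
[-0.0009 -0.0046 -0.0075] dpitch -0.016
[ 0.5268 -0.1615  0.2877] [ 0.5152 -0.2183  0.2205]
[-0.0009 -0.0043 -0.0074] dpitch 0.0
[-0.0008 -0.0041 -0.0075] dpitch 0.0
[-0.0008 -0.0038 -0.0077] dpitch 0.0
[-0.0007 -0.0035 -0.0078] dpitch 0.0
[-0.0007 -0.0033 -0.0079] dpitch 0.0
[-0.0006 -0.003  -0.0081] dpitch 0.0
[-0.0006 -0.0027 -0.0082] dpitch 0.0
[-0.0005 -0.0025 -0.0083] dpitch 0.0
[-0.0004 -0.0022 -0.0084] dpitch 0.0
[-0.0004 -0.0019 -0.0084] dpitch 0.0
[ 0.5152 -0.2183  0.2205] [ 0.5089 -0.2495  0.1409]
[-0.0002 -0.001  -0.0048] dpitch 0.0
[-0.0002 -0.0009 -0.0049] dpitch 0.0
[-0.0002 -0.0008 -0.0049] dpitch 0.0
[-0.0001 -0.0007 -0.0049] dpitch 0.0
[-0.0001 -0.0006 -0.0049] dpitch 0.0
[ 0.5089 -0.2495  0.1409] [ 0.5081 -0.2533  0.1165]
```

Emit:
send_rows(deltas=[[[-0.001,-0.0046,-0.0044],[0,0,0],0.028],[[-0.001,-0.0046,-0.0044],[0,0,0],0.028],[[-0.001,-0.0046,-0.0044],[0,0,0],0.028],[[-0.001,-0.0046,-0.0044],[0,0,0],0.028],[[-0.0014,-0.0067,-0.0057],[0.035,-0.0072,0],0.028],[[-0.0013,-0.0065,-0.006],[0.035,-0.0072,0],0.028],[[-0.0013,-0.0063,-0.0062],[0.035,-0.0072,0],0.028],[[-0.0012,-0.0061,-0.0064],[0.035,-0.0072,0],0.028],[[-0.0012,-0.0058,-0.0067],[0.035,-0.0072,0],0.028],[[-0.0011,-0.0056,-0.0069],[0.035,-0.0072,0],0.028]])

```text
clock: 16.6
position: [0.5194, -0.199, 0.2492]
ee_rot: [0.272, 2.682, 1.421]
force: [0.8, 0.8, 0.9]
width: 0.305
```

Emit:
send_rows(deltas=[[[-0.0011,-0.0053,-0.0071],[0.035,-0.0072,0],0.028],[[-0.001,-0.0051,-0.0073],[0.035,-0.0072,0],0.028],[[-0.001,-0.0048,-0.0074],[0.035,-0.0072,0],0.028],[[-0.0009,-0.0046,-0.0075],[0.016,-0.003,0],0.028],[[-0.0009,-0.0043,-0.0074],[0,0,0],0.028],[[-0.0008,-0.0041,-0.0075],[0,0,0],0.028],[[-0.0008,-0.0038,-0.0077],[0,0,0],0.028],[[-0.0007,-0.0035,-0.0078],[0,0,0],0.028],[[-0.0007,-0.0033,-0.0079],[0,0,0],0.028],[[-0.0006,-0.003,-0.0081],[0,0,0],0.028]])

```text
clock: 17.6
position: [0.5112, -0.2405, 0.1737]
ee_rot: [0.261, 2.584, 1.575]
force: [0.1, -1.3, 2.3]
width: 0.307
```

Emit:
send_rows(deltas=[[[-0.0006,-0.0027,-0.0082],[0,0,0],0.028],[[-0.0005,-0.0025,-0.0083],[0,0,0],0.028],[[-0.0004,-0.0022,-0.0084],[0,0,0],0.028],[[-0.0004,-0.0019,-0.0084],[0,0,0],0.028],[[-0.0002,-0.001,-0.004],[0,0,0],0.028],[[-0.0002,-0.0009,-0.004],[0,0,0],0.028],[[-0.0001,-0.0005,-0.003],[0,0,0],0.028],[[-0.0001,-0.0005,-0.002],[0,0,0],0.028],[[0,0,0],[0,0,0],0.028],[[0,0,0],[0,0,0],0.028]])

```text
clock: 18.6
position: [0.5087, -0.252, 0.1287]
ee_rot: [0.26, 2.583, 1.577]
force: [-0.7, -0.1, 5.4]
width: 0.308
```

Emit:
send_rows(deltas=[[[0,-0.0002,-0.0015],[0,0,0],0.028],[[0,-0.0002,-0.0015],[0,0,0],0.028],[[0,-0.0002,-0.0015],[0,0,0],0.028],[[0,-0.0002,-0.0015],[0,0,0],0.028],[[0,-0.0002,-0.0015],[0,0,0],0.028],[[0,-0.0002,-0.0015],[0,0,0],0.028],[[0,0,-0.001],[0,0,0],0.028],[[0,0,0],[0,0,0],0.028],[[0,0,0],[0,0,0],0.028],[[0,0,0],[0,0,0],0.028]])

```text
clock: 19.6
position: [0.5086, -0.2536, 0.1177]
ee_rot: [0.262, 2.584, 1.575]
force: [0.0, -1.2, 1.1]
width: 0.306
```

The force fell to 1 N, so the catch has probably snapped. A gentle confirming press against the buffers follows.

Emit:
send_rows(deltas=[[[0,0,-0.0005],[0,0,0],0.028],[[0,0,-0.0005],[0,0,0],0.028],[[0,0,-0.0005],[0,0,0],0.028],[[0,0,-0.0005],[0,0,0],0.028],[[0,0,-0.0005],[0,0,0],0.028],[[0,0,0],[0,0,0],0.028],[[0,0,0],[0,0,0],0.028],[[0,0,0],[0,0,0],0.028],[[0,0,0],[0,0,0],0.028],[[0,0,0],[0,0,0],0.028]])

```text
clock: 20.6
position: [0.5086, -0.2537, 0.1159]
ee_rot: [0.261, 2.583, 1.576]
force: [-1.8, -2.0, 6.3]
width: 0.308
```

Emit:
send_rows(deltas=[[[0,0,-0.0005],[0,0,0],0.028],[[0,0,-0.0005],[0,0,0],0.028],[[0,0,-0.0005],[0,0,0],0.028],[[0,0,-0.0005],[0,0,0],0.028],[[0,0,0],[0,0,0],0.028],[[0,0,0],[0,0,0],0.028],[[0,0,0],[0,0,0],0.028],[[0,0,0],[0,0,0],0.028],[[0,0,0],[0,0,0],0.028],[[0,0,0],[0,0,0],0.028]])

```text
clock: 21.6
position: [0.5087, -0.2538, 0.1147]
ee_rot: [0.261, 2.582, 1.576]
force: [-2.8, -2.9, 10.1]
width: 0.307
```

Firm on the buffers at 10 N. Backing out to the middle of the gap, then away.

Emit:
send_rows(deltas=[[[0,0,0.004],[0,0,0],0.028],[[0,0,0.0045],[0,0,0],0.028],[[-0.001,-0.006,0],[0,0,0],0.028],[[-0.002,-0.01,0],[0,0,0],0.028],[[-0.002,-0.01,0],[0,0,0],0.028],[[-0.003,-0.015,0],[0,0,0],0.028],[[-0.006,-0.03,0],[0,0,0],0.028],[[-0.008,-0.04,0.02],[0,0,0],0.028],[[0,-0.02,0.05],[0,0,0],0.028],[[0,0,0.05],[0,0,0],0.028]])

```text
clock: 22.6
position: [0.4846, -0.3869, 0.237]
ee_rot: [0.271, 2.584, 1.575]
force: [0.7, -0.3, 0.2]
width: 0.308
```

Emit:
send_rows(deltas=[[[-0.02,-0.02,0.03],[0,0,0],0.028],[[-0.02,-0.02,0.03],[0,0,0],0.028],[[-0.02,-0.02,0.03],[0,0,0],0.028],[[-0.02,-0.02,0.03],[0,0,0],0.028],[[0,0,0],[0,0,0],0.028],[[0,0,0],[0,0,0],0.028],[[0,0,0],[0,0,0],0.028],[[0,0,0],[0,0,0],0.028],[[0,0,0],[0,0,0],0.028],[[0,0,0],[0,0,0],0.028]])

```text
clock: 23.6
position: [0.4333, -0.428, 0.3111]
ee_rot: [0.24, 2.605, 1.627]
force: [0.8, 0.1, -0.1]
width: 0.308
```

```bash
python3 - <<'E'
from h import *
a=snap('top','l.png'); s=snap('side','l1.png')
o=arm.observe(); print(o['position'],o['force'],o['clock'])
# tray level check: compare with start picture around tray region
b=cv2.imread('pics/a.png')[:,:,::-1]
g=lambda x:cv2.cvtColor(np.ascontiguousarray(x[235:345,405:450]),cv2.COLOR_RGB2GRAY).astype(np.float32)
print('lip shift px',cv2.phaseCorrelate(g(b),g(a)))
hsv=cv2.cvtColor(a,cv2.COLOR_RGB2HSV); m=cv2.inRange(hsv,(105,120,25),(125,255,255)); m=cv2.morphologyEx(m,cv2.MORPH_OPEN,np.ones((3,3)))
cn=max(cv2.findContours(m,0,2)[0],key=cv2.contourArea); bx=cv2.boxPoints(cv2.minAreaRect(cn)); print(bx)
l=sorted(bx.tolist())[:2]; P=[ray('top',u,v,.05) for u,v in l]; mid=(P[0]+P[1])/2; d=P[1]-P[0] if P[1][0]<P[0][0] else P[0]-P[1]
xa=np.array([d[1],-d[0]])/np.hypot(d[0],d[1]); print('ang',np.degrees(np.arctan2(xa[1],xa[0])),'mid',mid[:2]-.063*xa)
f=lambda x,r:cv2.resize(x[r[0]:r[1],r[2]:r[3]],(400,300),interpolation=cv2.INTER_CUBIC)
cv2.imwrite('pics/l3.png',cv2.convertScaleAbs(np.hstack([f(a,(130,370,160,480)),f(s,(180,380,180,447))])[:,:,::-1],alpha=1.3))
E
```

```text
[ 0.43325758 -0.42808737  0.31122385] [-0.24556953 -0.83001889 -0.60995944] 23.7
lip shift px ((0.4688630631588353, 0.02354055426879853), 0.9603936244823315)
[[219.93289 310.04697]
 [234.80203 225.78859]
 [297.95303 236.93289]
 [283.0839  321.19128]]
ang 80.12939715360325 mid [0.57297667 0.06775603]
```

View pics/l3.png

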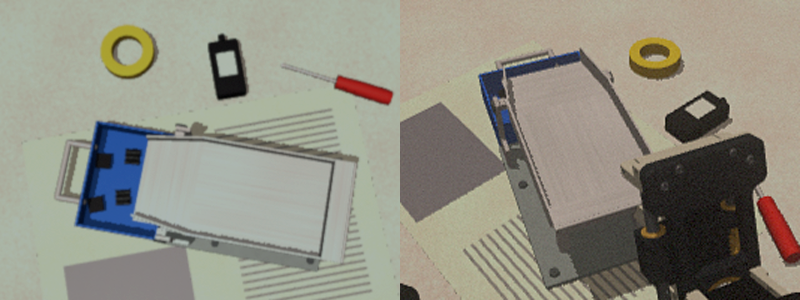

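The final view shows the tray down and empty, all four heatsinks in the drawer, and the tape, adapter and screwdriver in place. The measured drawer middle is (0.573, 0.068), against (0.573, 0.066) wanted.

```bash
python3 -c "
from cell import job; print(job.sign_off())"
```

```text
the job is handed in; nothing more can be done
None
```

The job is handed in at about 24 s of the 67 s allowed; sign-off gives no verdict. I pulled the drawer in by its bar until it touched the stand. I then raised the tray by its lip to about 0.8 rad with the fingers loosely around it, and pushed it back down.

**Last checks**
- **Drawer:** it stands about 2 mm from its place and within about 2° of square. These figures compare with my own image fit, which is good to a few millimetres.
- **Heatsinks:** all four are in the drawer, and the tray is empty.
- **Catch:** I judged it from force and height. About 5 N held with the lip raised to about 0.05 rad. The force dropped to 1 N once past that point, then rose to 10 N on the buffers with the lip at its level height. I saw no reading above about 14 N at the end of any move.
- **Other things:** the screwdriver, tape and adapter look unmoved in the last picture, and the arm stands clear.

**Small disagreements**
- The lip appears 0.5 px off its starting position in the top picture. I expect about 1.5 px if the catch had not closed, so I took the tray as down.
- I viewed 11 pictures, one over the budget of 10.

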